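# Load sensor modules from the check rail into the sloping magazine

### The arm

A 6-joint arm with a two-finger parallel gripper is mounted at the origin on a cart in front of the work surface, level with it; the furniture and walls round the work are solid. World frame = base frame: x ahead of the robot, y to its left, z up, the work surface at z = 0. Lengths are in m, angles in rad, forces in N, time in s.
With the tool pointing down it reaches from about 0.275 to 0.875 m from the base axis. Payload 12.5 kg.
Tool frame: the origin (TCP) lies at the very end of the fingers, on their centre line; the grasp point (between the pads) lies 19 mm behind it; z points along the fingers, y is the line along which they close (so a half turn about z gives the same grasp; the last joint's range is limited). The gripper opens to 85 mm and grips with 20 to 120 N. Pads are 22 mm wide; open, the fingers measure 114 mm over their backs; the gripper's body (76 mm by 85 mm) begins 54 mm behind the grasp point. The pads swing forward as they close: fully open they stand 13 mm farther back than shut.
Start: joints at [1.238, 0.351, 1.652, -0, 1.139, -0.085], TCP at [0.135, 0.533, 0.231] pointing down, gripper open.
Joint ranges: [-2.75, 2.75], [-0.79, 2.1], [0.01, 2.65], [-1.57, 4.71], [0.07, 3.14], [-2.87, 2.87]. Speed limits (rad/s): [2.22, 2.22, 2.79, 3.14, 3.14, 3.14].

### API

Orientations are given as a 3x3 rotation matrix whose columns are the frame's x, y, z axes.
In Python, from bench import manip gives the robot as it stands. Calls block until the motion is done:
- manip.move_ptp(position, orientation): joint-space move of the TCP to a pose.
- manip.move_l(position, attitude=None, max_speed=0.15): straight line of the TCP; attitude=None keeps the orientation; max_speed is the mean speed in m/s.
- manip.move_j(angles): joint-space move.
- manip.set_gripper(opening, effort=None): opening from 0.0 (shut) to 1.0 (fully open); effort is the grip in N (None keeps the last); returns when the fingers have stopped.
- manip.dwell(seconds).
- manip.inverse_kinematics(position, orientation): joint angles nearest the present ones, or None.
- manip.grab_frame(name): name is "scene" or "top"; returns (picture, depth): 400x640x3 uint8, red, green, blue; 400x640 float32, m along the optical axis (not along the pixel's ray), 0 where there is no reading.
- manip.get_calibration(name): a dict with "camera_matrix" (3x3 intrinsics, pixels), "R" (3x3) and "t" (3): a world point X has camera coordinates R X + t. Camera axes: x right, y down, z forward; pixel columns grow to the right and rows downward; lengths in m; the calibration is good to about 2 mm. A picture is of the moment at which its call begins. get_calibration takes no time and is no camera call.
A pose or a line that the arm cannot do raises manip.Unreachable and nothing moves.
- manip.sign_off(): hands the job in; it is judged then, once.
Trained networks look in the newest picture that a camera, given by its name, has taken for a name from the list of things; names that differ only in an ending like _2 or _b are one class to them, and where a whole thing is asked for, a point or a joint stands for the part that bears it (a point fixed in the world has none). Each returns a list of dicts, best first, with "confidence" (0 to 1); they miss things now and then, are a little off and sometimes report something else, mostly with a low value. They report only what shows in the picture. A call takes as long as a camera call.
- manip.look_for(camera, name): "at" ([x, y, z] in m, in world coordinates, good to about 4 mm: the middle of the surface that is visible of it).
Readings, each from a call of its own:
- manip.current_time(): time.
- manip.current_qpos(): joint angles.
- manip.current_joint_vel(): joint speeds.
- manip.current_joint_torque(): joint torques, N m.
- manip.current_ee_pos(): TCP position.
- manip.current_tcp_rot(): TCP orientation.
- manip.current_force(): force on the tool from outside, world axes, zero at the start.
- manip.current_ft_torque(): the same for the moment, N m.
- manip.current_grip_width(): opening from 0.0 (shut) to 1.0 (fully open).
- manip.current_grip_force(): force on a finger pad.
Only numpy, scipy, OpenCV 4.12 (cv2) and the standard library are available. Lean on these libraries where they do the work, as an engineer would, in place of code of your own. Each camera call takes 0.05 s, during which the arm holds its last target. There are 200 camera calls.

### The job

Push the magazine's gate fully open by its tab, then put every sensor module, both those still clipped on the check rail (pull them up off their sprung catches) and those standing on the bench, into the sloping magazine: set it foot-down in the loading bay and slide it down under the lips until it is wholly inside the tube, past the gate, all of them with the black connector end uphill. When all are in, pull the gate fully shut, and leave the other things on the bench where they are.

Things in the scene. Friction and masses are not known exactly. Their poses are not given: they have to be found in the camera images.
- channel: Sloping magazine: aluminium rail tube with a top slot, bolted down. Origin on the floor's centre line at the lower end (rubber stop); x uphill along the floor (slope 16 deg), y across, z square to the floor. Tube from x = 0 to 305 mm: 48 mm wide inside, lips 12 to 15 mm above the floor, slot 34 mm wide; room for five modules end to end. Polished: a released module runs down by itself.
- mouth (a point): Upper end of the tube's lips, on the channel floor's centre line, x = 305 mm in the channel's frame. Modules enter the tube here, sliding downhill foot under the lips, body in the slot. The gate's stud stands just uphill, at x = 310 to 316 mm.
- bay (a point): Middle of the loading bay, on the channel floor, x = 366 mm in the channel's frame. The bay runs from x = 321 to 408 mm without lips: 47 mm wide between walls 8 mm high, guide leaves flaring above them to 17 mm high and 66 mm wide. Set a module on its foot here, square to the floor, then slide it downhill.
- channel_head (a point): Upper end of the channel floor, on the centre line, x = 408 mm in the channel's frame, at the end wall (13 mm high).
- gate (a joint): Travel in m of the gate, a slide under the channel floor with a steel stud (12 mm wide, 12 mm high above the floor) that stands in the mouth of the tube: 0 = shut, stud on the centre line; 0.036 = fully open, stud outside the channel's +y wall. It opens by pushing its tab toward +y (away from the robot) and shuts by pulling it back. It stays where left; moving it takes about 3 N.
- gate_tab (a point): Middle of the top of the gate's upright grip tab (moves with the gate), on the robot's side of the channel. The tab is 10 mm thick along the channel's x and 20 mm wide along y, square to the channel floor, free for 50 mm below this point. It stands 92 mm to the -y side of the channel's centre line when shut, 56 mm when open.
- rail: Check rail, bolted down: 252 mm long (x), 62 mm wide, with catch blocks to 55 mm on the -y side; bed 18 mm above the bench. Origin: centre of its underside. Three seats at x = -78, 0, 78 mm, low walls 1 to 3 mm clear of the foot. A sprung roller (top 37 mm above the bench) overhangs the foot's -y edge; a module comes off by a firm straight pull up of 10 to 18 N.
- module_0: Sensor module (160 g): steel foot 60 (x) x 44 (y) x 8 mm; on it a grey body 40 (x -26 to +14) x 26 mm, up to 64 mm high, gripped across y; black connector stub, 18 mm round, at its +x end, 47 mm up, not beyond the foot. Origin: centre of the foot's underside, z up. Starts clipped in a seat of the rail, connector to either end. May be absent.
- module_1: Sensor module (160 g): steel foot 60 (x) x 44 (y) x 8 mm; on it a grey body 40 (x -26 to +14) x 26 mm, up to 64 mm high, gripped across y; black connector stub, 18 mm round, at its +x end, 47 mm up, not beyond the foot. Origin: centre of the foot's underside, z up. Starts clipped in a seat of the rail, connector to either end. May be absent.
- module_2: Sensor module (160 g): steel foot 60 (x) x 44 (y) x 8 mm; on it a grey body 40 (x -26 to +14) x 26 mm, up to 64 mm high, gripped across y; black connector stub, 18 mm round, at its +x end, 47 mm up, not beyond the foot. Origin: centre of the foot's underside, z up. Starts clipped in a seat of the rail, connector to either end. May be absent.
- module_3: Sensor module (160 g): steel foot 60 (x) x 44 (y) x 8 mm; on it a grey body 40 (x -26 to +14) x 26 mm, up to 64 mm high, gripped across y; black connector stub, 18 mm round, at its +x end, 47 mm up, not beyond the foot. Origin: centre of the foot's underside, z up. Starts loose on the bench, any way round. May be absent.
- module_4: Sensor module (160 g): steel foot 60 (x) x 44 (y) x 8 mm; on it a grey body 40 (x -26 to +14) x 26 mm, up to 64 mm high, gripped across y; black connector stub, 18 mm round, at its +x end, 47 mm up, not beyond the foot. Origin: centre of the foot's underside, z up. Starts loose on the bench, any way round. May be absent.
- test_block: Bystander, loose on the bench: flat round steel test block, 50 mm across, 12 mm high. Origin: centre of its underside. To be left where it is.
- hex_key: Bystander, loose on the bench: bent black hexagon key, 80 mm long. Origin: centre of its underside. To be left where it is.

How it is judged:
On the way, in this order (a step that is already met when the one before it is completed fails the run):
1. the gate is pushed fully open (at least 32 of 36 mm) (value of joint gate above 0.032 m), for 0.2 s.
2. every module present lies inside the tube, past the gate, on its foot, connector end uphill, with the gate still open (x of module_0 in the frame of channel between 0.02 and 0.282 m and y of module_0 in the frame of channel between -0.006 and 0.006 m and z of module_0 in the frame of channel between -0.004 and 0.005 m and angle between the z axis of each of module_0, module_1, module_2, module_3, module_4 and the z axis of channel, either way round below 0.1 rad and x of channel_head in the frame of module_0 above 0.05 m and x of module_1 in the frame of channel between 0.02 and 0.282 m and y of module_1 in the frame of channel between -0.006 and 0.006 m and z of module_1 in the frame of channel between -0.004 and 0.005 m and x of channel_head in the frame of module_1 above 0.05 m and x of module_2 in the frame of channel between 0.02 and 0.282 m and y of module_2 in the frame of channel between -0.006 and 0.006 m and z of module_2 in the frame of channel between -0.004 and 0.005 m and x of channel_head in the frame of module_2 above 0.05 m and x of module_3 in the frame of channel between 0.02 and 0.282 m and y of module_3 in the frame of channel between -0.006 and 0.006 m and z of module_3 in the frame of channel between -0.004 and 0.005 m and x of channel_head in the frame of module_3 above 0.05 m and x of module_4 in the frame of channel between 0.02 and 0.282 m and y of module_4 in the frame of channel between -0.006 and 0.006 m and z of module_4 in the frame of channel between -0.004 and 0.005 m and x of channel_head in the frame of module_4 above 0.05 m and value of joint gate above 0.025 m), for 0.2 s.
At the end, for the whole second after the job is handed in: Every module present is inside the tube below the gate (origin 20 to 282 mm up the channel), foot on the channel floor (within 5 mm), within 6 mm of the centre line, square within 0.1 rad, connector end uphill; the gate is shut to within 5 mm (x of module_0 in the frame of channel between 0.02 and 0.282 m and y of module_0 in the frame of channel between -0.006 and 0.006 m and z of module_0 in the frame of channel between -0.004 and 0.005 m and angle between the z axis of each of module_0, module_1, module_2, module_3, module_4 and the z axis of channel, either way round below 0.1 rad and x of channel_head in the frame of module_0 above 0.05 m and x of module_1 in the frame of channel between 0.02 and 0.282 m and y of module_1 in the frame of channel between -0.006 and 0.006 m and z of module_1 in the frame of channel between -0.004 and 0.005 m and x of channel_head in the frame of module_1 above 0.05 m and x of module_2 in the frame of channel between 0.02 and 0.282 m and y of module_2 in the frame of channel between -0.006 and 0.006 m and z of module_2 in the frame of channel between -0.004 and 0.005 m and x of channel_head in the frame of module_2 above 0.05 m and x of module_3 in the frame of channel between 0.02 and 0.282 m and y of module_3 in the frame of channel between -0.006 and 0.006 m and z of module_3 in the frame of channel between -0.004 and 0.005 m and x of channel_head in the frame of module_3 above 0.05 m and x of module_4 in the frame of channel between 0.02 and 0.282 m and y of module_4 in the frame of channel between -0.006 and 0.006 m and z of module_4 in the frame of channel between -0.004 and 0.005 m and x of channel_head in the frame of module_4 above 0.05 m and value of joint gate below 0.005 m); the robot touches nothing.
It fails at once if the test block is moved more than 30 mm (distance of test_block from where it was at the start of the episode above 0.03 m).
It fails at once if the hex key is moved more than 30 mm (distance of hex_key from where it was at the start of the episode above 0.03 m).
Of module_0, module_1, module_2, module_3, module_4 only 3 to 5 are there at a start; the rules pass over those that are not, and their reading is None.
At some moment in a run one of module_3, module_4 may be knocked a few centimetres aside while the robot is not near it.
It also fails if it takes over 210 s, if anything falls off the work surface, if the arm or the gripper's body presses on something with over 40 N, if the wrist force passes 120 N, or if a joint passes its speed limit or range.

## Working session

There is one attempt and no reset: what is moved stays moved. The work goes in short steps, each a Python script; the robot and the scene stay as the last script left them, time stands still between calls to the robot, and variables do not carry over. Pictures are saved under pics/ and viewed, at most 14 in all, crops included, and the job is handed in when it is done.

```bash
mkdir -p pics; ls; python3 - <<'E'
from bench import manip as m
import cv2,numpy as np
for n in("scene","top"):
    p,d=m.grab_frame(n); cv2.imwrite(f"pics/{n}0.png",p[:,:,::-1]); np.savez(f"{n}0.npz",p=p,d=d)
    c=m.get_calibration(n); print(n,np.round(c["camera_matrix"],1).tolist(),np.round(c["R"],3).tolist(),np.round(c["t"],3).tolist())
    for k in("module_0","rail","channel","gate_tab","test_block","hex_key"):
        print(k,[(np.round(q["at"],3).tolist(),round(q["confidence"],2)) for q in m.look_for(n,k)])
print(m.current_time())
E
```

```text
pics
scene [[418.0, 0.0, 312.8], [0.0, 418.0, 204.5], [0.0, 0.0, 1.0]] [[0.302, 0.953, -0.016], [0.539, -0.184, -0.822], [-0.787, 0.239, -0.569]] [-0.215, -0.204, 1.846]
module_0 [([0.507, -0.161, 0.054], 0.73), ([0.503, 0.21, 0.058], 0.71), ([0.49, -0.232, 0.052], 0.65)]
rail [([0.515, -0.123, 0.017], 0.62)]
channel [([0.618, 0.122, 0.107], 0.76)]
gate_tab [([0.538, 0.05, 0.136], 0.65)]
test_block []
hex_key [([0.505, 0.211, 0.055], 0.72)]
top [[475.4, 0.0, 312.3], [0.0, 475.4, 201.9], [0.0, 0.0, 1.0]] [[0.025, -1.0, 0.007], [-0.996, -0.026, -0.085], [0.085, -0.005, -0.996]] [0.024, 0.584, 1.295]
module_0 [([0.495, 0.209, 0.054], 0.87), ([0.499, -0.155, 0.066], 0.73), ([0.478, -0.23, 0.071], 0.61), ([0.501, 0.349, 0.046], 0.55)]
rail [([0.493, -0.125, 0.02], 0.85), ([0.48, -0.231, 0.07], 0.33)]
channel [([0.622, 0.119, 0.104], 0.61)]
gate_tab []
test_block [([0.53, 0.03, 0.012], 0.68)]
hex_key []
0.7
```

View pics/top0.png

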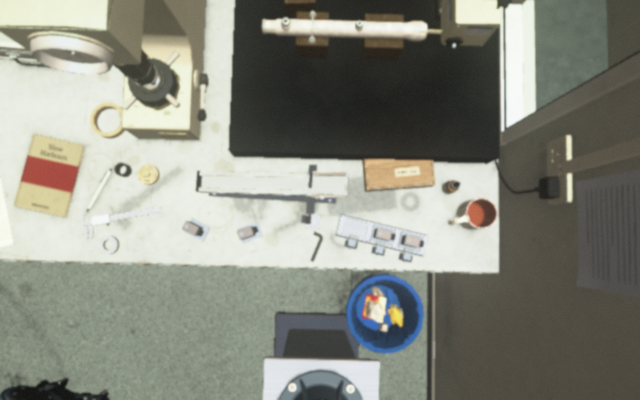

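View pics/scene0.png

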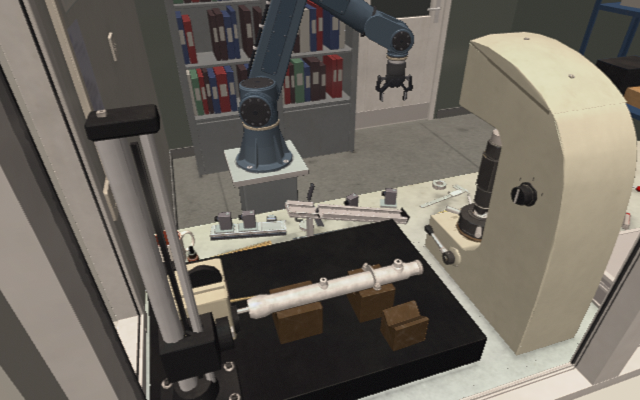

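The top picture shows the channel at px (197–347, 180), with its gate stud arm at (312,168) and tab at (306,220). Two modules sit on the rail at (383,233) and (410,240), and two stand loose at (193,228) and (248,232). The uphill end is on the right (-y). I'll enlarge this and measure it with depth.

```bash
cat > h.py <<'E'
import numpy as np,cv2
from bench import manip as m
def cloud(n,f=None):
    p,d=f if f else m.grab_frame(n)
    c=m.get_calibration(n);K=c["camera_matrix"];R=np.array(c["R"]);t=np.array(c["t"])
    v,u=np.mgrid[:400,:640]
    P=np.stack([(u-K[0][2])/K[0][0]*d,(v-K[1][2])/K[1][1]*d,d],-1)
    W=(P-t)@R; W[d==0]=np.nan
    return p,W
E
python3 - <<'E'
from h import *
z=np.load("top0.npz");p,W=cloud("top",(z["p"],z["d"]))
c=cv2.resize(p[150:275,170:440],None,fx=2.9,fy=2.9,interpolation=cv2.INTER_CUBIC)
cv2.imwrite("pics/topc.png",c[:,:,::-1])
# height map crop, modules
H=W[...,2]
hm=np.nan_to_num(np.clip(H[150:275,170:440]/0.16,0,1))
cv2.imwrite("pics/hm.png",cv2.resize(cv2.applyColorMap((hm*255).astype(np.uint8),cv2.COLORMAP_JET),None,fx=2.9,fy=2.9,interpolation=cv2.INTER_NEAREST))
for u,v in [(250,260),(200,250),(130,230),(345,200)]: print("bench",W[v,u].round(4))
for r in range(164,206,2): print(r,[int(1000*H[r,u]) if H[r,u]==H[r,u] else None for u in range(192,356,8)])
E
```

```text
bench [0.4176 0.2082 0.0014]
bench [0.4419 0.3489 0.0011]
bench [ 0.4928  0.5492 -0.0037]
bench [ 0.5928 -0.054   0.0008]
164 [-1, 1, -5, 0, 0, 4, 0, 5, 1, -1, -1, 0, -1, 0, 0, 112, -4, 2, -6, -2, -5]
166 [-4, 0, 0, -2, -1, -1, -4, -4, -6, 2, -3, -2, -2, 0, 1, 112, 0, 1, -2, 3, 0]
168 [-1, -1, -3, -4, -3, 3, -3, 0, 1, -3, -3, -3, -1, -2, 1, 110, -3, -2, -5, -1, 0]
170 [1, 0, -1, -1, 2, 2, -1, 0, -2, -1, -3, -5, -2, -4, -1, 113, -1, 0, 0, -3, -1]
172 [3, 46, 54, 61, 64, 72, 77, 87, 94, 106, 104, 114, 2, 0, -5, 113, 141, 142, 149, 160, -5]
174 [-2, 43, 52, 60, 72, 74, 74, 85, 95, 102, 106, 112, 115, 123, 131, 120, 132, 142, 149, 153, -4]
176 [3, 43, 43, 44, 54, 61, 69, 75, 76, 84, 91, 112, 117, 122, 129, 121, 124, 130, 138, 142, 3]
178 [1, 41, 40, 47, 50, 59, 67, 70, 77, 81, 88, 93, 106, 107, 113, 117, 127, 131, 139, 144, -5]
180 [1, 42, 35, 44, 55, 58, 61, 69, 76, 85, 90, 94, 102, 108, 109, 117, 122, 136, 136, 139, -5]
182 [3, 46, 38, 44, 48, 54, 65, 74, 77, 79, 91, 95, 103, 111, 116, 118, 125, 132, 140, 139, 0]
184 [0, 35, 36, 45, 49, 59, 65, 74, 75, 83, 86, 97, 104, 108, 114, 117, 1
[... 196 characters left out ...]
36, 137, 142, 0]
190 [1, 46, 58, 64, 68, 73, 79, 89, 97, 97, 108, 109, 119, 124, 128, 122, 126, 131, 140, 141, -2]
192 [-1, 1, 41, 44, 60, 66, 82, 84, 97, 100, 104, 111, 119, 126, 130, 117, 131, 135, 141, 146, -4]
194 [0, 0, -2, 8, 3, 9, 9, 3, 10, 1, 91, 98, 105, 115, 129, 131, 140, 144, 154, 149, -3]
196 [5, 0, -3, 1, 3, 1, 6, 9, 3, 6, 2, 9, 4, 3, 5, 139, 142, 151, 153, 158, -2]
198 [0, 1, -1, -2, 0, -2, 0, -3, 2, 5, 8, 8, 9, 4, 9, 108, 13, 7, -1, -1, 0]
200 [-1, 0, 4, -4, 0, -3, 0, -5, -1, -4, 1, 0, 3, 4, 5, 111, 6, 6, -7, 3, -3]
202 [4, -6, 0, 2, None, 0, 0, -1, 3, -1, -2, 0, -1, 2, 0, 111, 1, 5, -1, 0, -5]
204 [0, -1, 0, 2, 0, -3, -1, -2, -2, -1, -6, -5, -2, -1, 0, 108, 0, 0, -5, -3, -2]
```

View pics/topc.png

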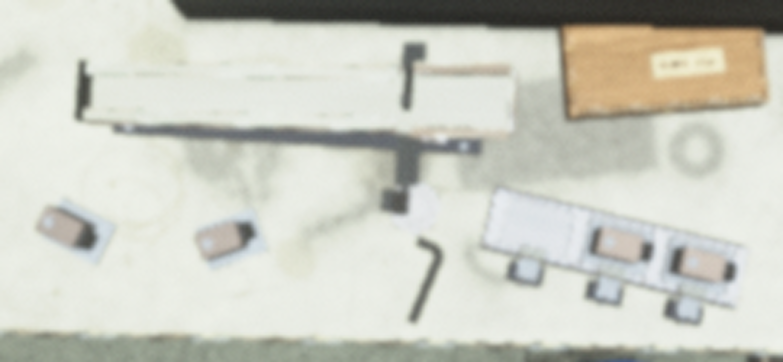

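View pics/hm.png

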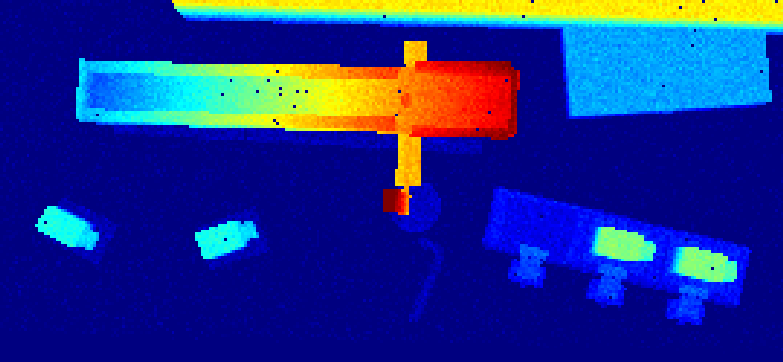

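The enlarged views confirm it. All four modules have their connectors to the right (uphill side). The tab is at crop px (395,200), and the rail's left seat is empty. Next I fit the frames.

```bash
cat > fit.py <<'E'
from h import *
from scipy.optimize import least_squares
def box(pts):
    (c,s,a)=cv2.minAreaRect((pts*1000).astype(np.float32)); return np.array(c)/1000,np.array(s),a
def modules(W,z0,roi):
    """bodies with top at z0+.064 in xy roi -> list (foot xy, yaw)"""
    x0,x1,y0,y1=roi;H=W[...,2]
    inr=(W[...,0]>x0)&(W[...,0]<x1)&(W[...,1]>y0)&(W[...,1]<y1)
    n,l,st,_=cv2.connectedComponentsWithStats((inr&(H>z0+.040)).astype(np.uint8))
    out=[]
    for i in range(1,n):
        if st[i,4]<60: continue
        P=W[l==i]; b=P[P[:,2]>z0+.0595][:,:2]
        k=P[(P[:,2]<z0+.058)&(P[:,2]>z0+.050)][:,:2]
        c,s,_=box(b); C=b-b.mean(0)
        ax=np.linalg.svd(C,full_matrices=False)[2][0]
        # connector pixels beyond the body end
        d=k-c; ends=[np.sum(d@ax>.018),np.sum(d@ax<-.018)]
        if ends[1]>ends[0]: ax=-ax
        foot=c+.006*ax
        out.append((foot,np.arctan2(ax[1],ax[0]),s,ends,np.median(P[P[:,2]>z0+.0595][:,2])))
    return out
E
python3 - <<'E'
from fit import *
F=[m.grab_frame("top") for _ in range(4)]
d=np.stack([f[1] for f in F]);d[d==0]=np.nan;d=np.nan_to_num(np.nanmedian(d,0)).astype(np.float32)
p,W=cloud("top",(F[0][0],d)); np.savez("top1.npz",p=F[0][0],d=d)
for roi,z0 in(((.43,.56,.12,.42),0.),((.4,.56,-.3,-.06),.018)):
    for o in modules(W,z0,roi): print("mod",o[0].round(4),round(np.degrees(o[1]),1),o[2].round(1),o[3],round(o[4],4))
# channel floor plane
a=W[178:186,200:345].reshape(-1,3);a=a[~np.isnan(a).any(1)]
a=a[(a[:,2]>.02)]
f=lambda q:q[0]*a[:,0]+q[1]*a[:,1]+q[2]-a[:,2]
q=least_squares(f,[0,-.28,.1],loss="soft_l1",f_scale=.003).x
print("plane",q.round(4),"slope",np.degrees(np.arctan(np.hypot(q[0],q[1]))),"res",np.std(f(q)))
# walls: height over plane
V=W.reshape(-1,3); h=(V[:,2]-(q[0]*V[:,0]+q[1]*V[:,1]+q[2]))*np.cos(np.radians(16))
mk=(V[:,0]>.56)&(V[:,0]<.68)&(V[:,1]>-.09)&(V[:,1]<.33)&(h>.008)&(h<.022)&(V[:,2]>.03)
L=V[mk]; 
up=[]
for y in np.arange(-.06,.30,.012):
    s=L[abs(L[:,1]-y)<.006,0]
    if len(s)>4: print(round(y,3),s.min().round(4),s.max().round(4),((s.min()+s.max())/2).round(4)); up.append((y,(s.min()+s.max())/2))
up=np.array(up); t=up[(up[:,0]>.04)]
print("tube centre x=",np.polyfit(t[:,0],t[:,1],1), "all",np.polyfit(up[:,0],up[:,1],1))
C=V[(V[:,0]>.59)&(V[:,0]<.65)&(V[:,2]>.02)&(V[:,1]>-.12)&(V[:,1]<.35)&(h>-.01)]
i=C[:,1].argmin();j=C[:,1].argmax();print("ends",C[i].round(4),C[j].round(4), np.sort(C[:,1])[:5].round(4),np.sort(C[:,1])[-5:].round(4))
g=V[(V[:,0]>.5)&(V[:,0]<.58)&(V[:,1]>-.02)&(V[:,1]<.1)&(V[:,2]>.09)]
tt=g[g[:,2]>.13];print("tab",len(tt),tt.min(0).round(4),tt.max(0).round(4),np.median(tt,0).round(4))
g=V[(V[:,0]>.5)&(V[:,0]<.575)&(V[:,1]>-.02)&(V[:,1]<.1)&(V[:,2]>.1)&(V[:,2]<.12)];print("arm",g.min(0).round(4),g.max(0).round(4))
r=V[(V[:,2]>.012)&(V[:,2]<.035)&(V[:,0]<.56)&(V[:,0]>.42)&(V[:,1]<-.04)&(V[:,1]>-.3)]
print("rail",[x.round(4) if hasattr(x,'round') else x for x in box(r[r[:,2]<.024][:,:2])])
E
```

```text
mod [0.5007 0.3588] -113.8 [40.1 25. ] [np.int64(33), np.int64(0)] 0.0631
mod [0.496  0.2116] -71.3 [25.6 39.9] [np.int64(0), np.int64(28)] 0.0632
mod [ 0.4977 -0.1573] -103.1 [39.8 25.6] [np.int64(22), np.int64(5)] 0.0808
mod [ 0.4815 -0.2336] -103.9 [39.9 25.1] [np.int64(23), np.int64(5)] 0.0806
plane [-0.0324 -0.2857  0.1527] slope 16.042697692056578 res 0.0018886910532802813
-0.048 0.5909 0.6466 0.6188
-0.036 0.5856 0.6515 0.6185
-0.024 0.5857 0.6519 0.6188
-0.012 0.588 0.6518 0.6199
-0.0 0.5879 0.6521 0.62
0.012 0.588 0.6522 0.6201
0.024 0.5882 0.6524 0.6203
0.036 0.5881 0.6525 0.6203
0.048 0.5882 0.6251 0.6067
0.06 0.5936 0.6478 0.6207
0.072 0.5939 0.6481 0.621
0.084 0.5943 0.6481 0.6212
0.096 0.5964 0.6488 0.6226
0.108 0.5963 0.6514 0.6238
0.12 0.5962 0.6518 0.624
0.132 0.5963 0.6518 0.6241
0.144 0.5964 0.652 0.6242
0.156 0.5968 0.6521 0.6245
0.168 0.5972 0.6525 0.6248
0.18 0.5991 0.6525 0.6258
0.192 0.5993 0.6528 0.6261
0.204 0.5992 0.6528 0.626
0.216 0.5994 0.6531 0.6262
0.228 0.5992 0.6534 0.6263
0.24 0.5996 0.6536 0.6266
0.252 0.6 0.6537 0.6269
0.264 0.6002 0.6564 0.6283
0.276 0.6022 0.6568 0.6295
0.288 0.6023 0.6572 0.6298
tube centre x= [0.05020299 0.61580928] all [0.03554123 0.61869733]
ends [ 0.6355 -0.0497  0.1475] [0.6386 0.3499 0.0479] [-0.0497 -0.0496 -0.0496 -0.0495 -0.0493] [0.3497 0.3497 0.3498 0.3499 0.3499]
tab 61 [0.5205 0.0461 0.1303] [0.5391 0.0638 0.1662] [0.53   0.056  0.1615]
arm [0.5206 0.0337 0.1043] [0.573  0.0548 0.1193]
rail [array([ 0.4837, -0.1557]), array([249.1123,  88.62  ]), 78.04198455810547]
```

```bash
cat >> h.py <<'E'
a=np.radians(2.15);ca,sa=np.cos(np.radians(16)),np.sin(np.radians(16))
XA=np.array([-np.sin(a)*ca,-np.cos(a)*ca,sa]);YA=np.array([np.cos(a),-np.sin(a),0]);ZA=np.cross(XA,YA)
O=np.array([.6312,.3477,.034]);RC=np.stack([XA,YA,ZA],1)
ch=lambda x,y,z:O+RC@np.array([x,y,z])
def rot(y,z):
    y=np.array(y,float);z=np.array(z,float);return np.stack([np.cross(y,z),y,z],1)
def st(s=""): print(s,"t",round(m.current_time(),1),"p",np.round(m.current_ee_pos(),4),"F",np.round(m.current_force(),1),"w",round(m.current_grip_width(),3),"gf",round(m.current_grip_force(),1))
E
cat > s1.py <<'E'
from h import *
print(RC.T@(np.array([.530,.0555,.1625])-O))
for s in(1,-1):
    for n,(p,R) in dict(tab=(ch(.313,-.092,.03),rot(s*XA,-ZA)),bay=(ch(.36,0,.1),rot(s*YA,-ZA)),m4=([.5,.36,.05],rot([s*.91,-s*.4,0],[0,0,-1])),mr=([.48,-.23,.06],rot([s*.97,-s*.23,0],[0,0,-1])),low=(ch(.04,0,.03),rot(s*YA,-ZA))).items():
        q=m.inverse_kinematics(p,R);print(s,n,None if q is None else np.round(q,2))
E
python3 s1.py
```

```text
[ 0.31975186 -0.09016665  0.04199111]
1 tab [ 0.16  0.46  1.74 -0.32  1.02  1.95]
1 bay [ 0.09  0.51  1.44 -0.29  1.24  0.23]
1 m4 [ 0.55  0.69  1.6  -0.    0.85  0.96]
1 mr [-0.53  0.56  1.82 -0.    0.76 -0.3 ]
1 low [ 0.49  0.88  1.18 -0.25  1.24  0.63]
-1 tab [ 0.16  0.46  1.74 -0.32  1.02 -1.19]
-1 bay None
-1 m4 [ 0.55  0.69  1.6  -0.    0.85 -2.18]
-1 mr [-0.53  0.56  1.82 -0.    0.76  2.84]
-1 low [ 0.49  0.88  1.18 -0.25  1.24 -2.51]
```

```bash
cat > s2.py <<'E'
from h import *
R=rot(XA,-ZA); tx,ty,tz=.320,-.0915,.042
m.set_gripper(.6,40)
m.move_ptp(ch(tx,ty,tz+.09),R); st("above")
m.move_l(ch(tx,ty,tz-.032),max_speed=.08); st("at tab")
m.set_gripper(0,40); st("grip")
p0=m.current_ee_pos()
m.move_l(p0+YA*.0372,max_speed=.05); st("open")
m.set_gripper(.6); st("rel")
m.move_l(m.current_ee_pos()+ZA*.1,max_speed=.15)
m.move_ptp([.42,.1,.33],rot([1,0,0],[0,0,-1]))
p,W=cloud("top");np.savez("W2.npz",W=W)
c=cv2.resize(p[150:275,170:440],None,fx=2.9,fy=2.9,interpolation=cv2.INTER_CUBIC)
cv2.imwrite("pics/t2.png",c[:,:,::-1])
V=W.reshape(-1,3);g=V[(V[:,0]>.52)&(V[:,0]<.60)&(V[:,1]>-.0)&(V[:,1]<.08)&(V[:,2]>.15)]
C=(g-O)@RC; C=C[C[:,1]<-.035];print(len(C),np.median(C,0).round(4),C.min(0).round(4),C.max(0).round(4))
E
python3 s2.py
```

```text
above t 3.5 p [0.5295 0.0806 0.2491] F [-0.3  0.1  0.9] w 0.601 gf 0.0
at tab t 5.2 p [0.5286 0.0466 0.1322] F [-0.7 -1.1  0.5] w 0.6 gf 0.0
grip t 5.6 p [0.5286 0.0501 0.1311] F [ 1.2 28.2 -7. ] w 0.11 gf 42.9
open t 6.5 p [0.564 0.049 0.131] F [-12.5   4.1   6.6] w 0.114 gf 44.5
rel t 7.0 p [0.5659 0.0486 0.1311] F [-0.3  0.4  0.3] w 0.603 gf 0.0
45 [ 0.3174 -0.0552  0.0446] [ 0.3099 -0.0647  0.0297] [ 0.321  -0.0449  0.0496]
```

View pics/t2.png

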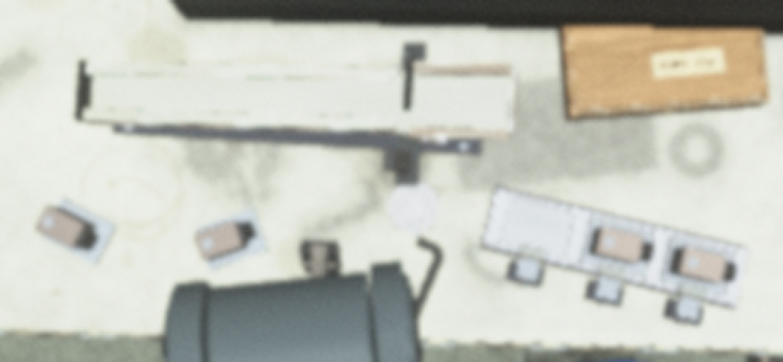

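The tab is now at crop px (403,165), at y = -55 mm in the channel frame, so the gate is open. Now the first module, with force-guided seating.

```bash
cat > load.py <<'E'
from fit import *
HT=.028
def fz(): return RC.T@np.array(m.current_force())
def find():
    p,W=cloud("top"); L=[(o,0.) for o in modules(W,0.,(.40,.57,.10,.46))]+[(o,.018) for o in modules(W,.018,(.4,.57,-.3,-.04))]
    for o,z in L: print("mod",o[0].round(4),round(np.degrees(o[1]),1),o[2].round(1),[int(e) for e in o[3]],round(o[4],4))
    return L
def pick(foot,yaw,z0):
    ax=np.array([np.cos(yaw),np.sin(yaw),0]);R=rot(np.cross([0,0,1],ax),[0,0,-1])
    p=np.array([*foot,z0+HT])-.006*ax
    m.set_gripper(.75,80); m.move_ptp(p+[0,0,.14],R); m.move_l(p,max_speed=.12); st("pick")
    m.set_gripper(0,80); st("grip")
    m.move_l(p+[0,0,.03],max_speed=.04); st("up"); m.move_l(p+[0,0,.2],max_speed=.2); st("lift")
    return m.current_grip_width()>.2
def tobay(x=.362,y=0.):
    R=rot(YA,-ZA); m.move_ptp(ch(x-.006,y,.14),R); f0=fz()
    m.move_l(ch(x-.006,y,HT+.005),max_speed=.1)
    for k in range(12):
        f=fz()-f0
        if f[2]>4: break
        m.move_l(ch(x-.006,y,HT+.004-.001*k),max_speed=.02)
    print("seat k",k,"fch",f.round(1),"pch",(RC.T@(m.current_ee_pos()-O)).round(4)); return f0
E
cat > s3.py <<'E'
from load import *
L=find()
V=np.load("W2.npz")["W"].reshape(-1,3);C=(V-O)@RC
for x in(.31,.313,.316,.319): s=C[(abs(C[:,0]-x)<.002)&(abs(C[:,1])<.01)];print("stud h",x,len(s),s[:,2].round(3))
o,z=[l for l in L if l[1]==0][1] if L[0][0][0][1]>.3 else L[0]
assert pick(o[0],o[1],z)
tobay()
E
python3 s3.py
```

```text
mod [0.4987 0.3542] -112.8 [48.6 25.2] [26, 0] 0.0634
mod [0.4956 0.2114] -76.3 [25.6 39.5] [0, 28] 0.0631
mod [0.4716 0.1064] -176.2 [22.8 13.6] [0, 0] 0.4339
mod [0.4318 0.1277] -94.3 [64.4 68.4] [0, 0] 0.6341
mod [ 0.4973 -0.1601] -100.0 [46.  25.7] [22, 5] 0.0812
mod [ 0.481  -0.2358] -101.4 [46.2 25.8] [20, 4] 0.0806
stud h 0.31 13 [ 0.001 -0.001 -0.001 -0.001  0.001 -0.001 -0.     0.001 -0.003 -0.002
 -0.001 -0.004 -0.003]
stud h 0.313 14 [ 0.001 -0.005  0.004 -0.005 -0.004 -0.001  0.001  0.001 -0.001  0.
 -0.001 -0.004 -0.003 -0.006]
stud h 0.316 10 [-0.001 -0.001 -0.     0.001 -0.001 -0.     0.     0.001  0.002 -0.001]
stud h 0.319 13 [ 0.003 -0.003 -0.002  0.    -0.004 -0.005 -0.002  0.001 -0.001  0.002
 -0.001 -0.001 -0.003]
pick t 11.9 p [0.4946 0.2173 0.0287] F [ 0.8 -0.2  0.2] w 0.75 gf 0.0
grip t 12.3 p [0.4945 0.2173 0.0286] F [-1.9 -0.4  5.8] w 0.303 gf 75.4
up t 13.2 p [0.4941 0.2171 0.0578] F [ 0.2  0.4 -1.6] w 0.3 gf 75.1
lift t 14.2 p [0.4937 0.217  0.2268] F [-1.   0.8 -1.9] w 0.298 gf 75.1
seat k 6 fch [-1.2 -1.8  9.3] pch [0.356  0.0005 0.0281]
```

```bash
cat >> load.py <<'E'
def slide(xend,f0,x=.356,y=0.,lim=12):
    """slide the held module downhill to TCP x = xend, yielding sideways to contact"""
    while x>xend+1e-6:
        x=max(x-.01,xend); m.move_l(ch(x,y,HT+.0008),max_speed=.05); f=fz()-f0
        if abs(f[1])>3: y+=np.clip(.0002*f[1],-.001,.001)
        if abs(f[0])>lim or abs(f[1])>18: print("stop",round(x,3),f.round(1)); return False
        if round(x*1000)%30<10: print(round(x,3),round(y,4),f.round(1))
    return True
def release(dz=.09):
    m.set_gripper(.5); m.move_l(m.current_ee_pos()+ZA*dz,max_speed=.2)
E
cat > s4.py <<'E'
from load import *
f0=fz()-[ -1.2,-1.8,9.3]
print(slide(.25,f0)); st()
E
python3 s4.py
```

```text
0.336 0.0 [ 0.5 -0.5 -0. ]
0.306 0.0 [ 0.2 -1.1  1.2]
0.276 0.0 [0.7 1.  0.4]
True
 t 21.6 p [0.6225 0.1157 0.1305] F [-1.   1.  -0.9] w 0.298 gf 76.8
```

```bash
cat >> load.py <<'E'
def finish(n):
    y=(RC.T@(m.current_ee_pos()-O))[1]
    m.move_l(ch(.055+.06*n,y,HT+.0008),max_speed=.1); print("deep",(fz()).round(1)); release(); m.dwell(.5)
def run(sel,n):
    L=find(); L=[l for l in L if l[0][4]<.1]
    o,z=min(L,key=lambda l:np.hypot(*(l[0][0]-sel))); print("->",o[0].round(4),z)
    assert pick(o[0],o[1],z),"grasp"
    f0=tobay(); assert slide(.25,f0),"slide"
    finish(n); st("done")
E
cat > s5.py <<'E'
from load import *
finish(0)
run(np.array([.50,.356]),1)
m.move_ptp([.40,-.05,.33],rot([1,0,0],[0,0,-1]))
p,W=cloud("top");cv2.imwrite("pics/t5.png",cv2.resize(p[150:275,170:440],None,fx=2.9,fy=2.9,interpolation=cv2.INTER_CUBIC)[:,:,::-1])
find()
E
python3 s5.py
```

```text
deep [-1.3 -4.4 -0.9]
mod [0.4895 0.3242] 47.7 [266.5 138.9] [0, 27] 0.5377
mod [ 0.4974 -0.1604] -104.9 [45.8 25.4] [20, 4] 0.0813
mod [ 0.4819 -0.2343] -98.3 [41.3 25. ] [22, 5] 0.0814
-> [ 0.4974 -0.1604] 0.018
pick t 28.6 p [ 0.4993 -0.1548  0.0466] F [0.5 0.5 0.4] w 0.751 gf 0.0
grip t 29.1 p [ 0.4987 -0.1545  0.0465] F [-3.5  2.   7.9] w 0.289 gf 77.2
up t 30.0 p [ 0.4988 -0.1546  0.0758] F [ 0.   0.4 -1.2] w 0.293 gf 79.1
lift t 31.0 p [ 0.4984 -0.1544  0.2448] F [-0.4  0.2 -2. ] w 0.294 gf 79.1
seat k 6 fch [-1.5 -2.6  7.4] pch [0.356  0.0005 0.0279]
0.336 0.0 [ 0.2 -1.   1.1]
0.306 0.0 [ 0.1 -0.7  1.4]
0.276 0.0 [-0.  -1.4  0.6]
deep [ 0.7 -0.1 -1.2]
done t 41.3 p [0.6283 0.2698 0.1799] F [0.5 0.1 0.3] w 0.5 gf 0.0
mod [0.5005 0.3583] -113.2 [40.3 25.4] [0, 33] 0.0631
mod [ 0.481  -0.2334] -104.5 [40.5 25.6] [21, 5] 0.0812
mod [ 0.4511 -0.0486] 162.8 [19.9 24.1] [0, 0] 0.4321
mod [ 0.4229 -0.0851] -96.1 [78.5 47. ] [0, 0] 0.6297
```

View pics/t5.png

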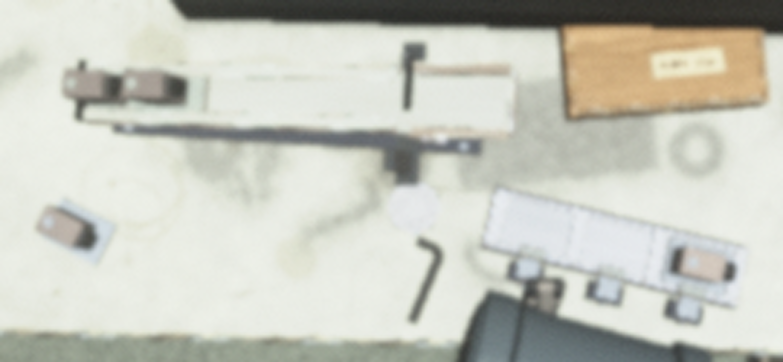

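Two modules now lie end to end at the low end of the tube, at crop px (90,85) and (152,85). One remains on the rail at (703,265) and one loose at (67,228). The bystanders have not moved. (The arm hid the loose module on that pass, so the rail one was taken.) I'll bound the selection and load the other two.

```bash
sed -i 's|print("->"|assert np.hypot(*(o[0]-sel))<.06; print("->"|' load.py
cat > s6.py <<'E'
from load import *
run(np.array([.5005,.3583]),2)
m.move_ptp([.50,.2,.33],rot([1,0,0],[0,0,-1]))
run(np.array([.481,-.2334]),3)
m.move_ptp([.42,-.05,.33],rot([1,0,0],[0,0,-1]))
p,W=cloud("top");cv2.imwrite("pics/t6.png",cv2.resize(p[150:275,170:440],None,fx=2.9,fy=2.9,interpolation=cv2.INTER_CUBIC)[:,:,::-1])
E
python3 s6.py
```

```text
mod [0.4985 0.3542] -114.3 [50.3 25.3] [24, 0] 0.0636
mod [ 0.4812 -0.2331] -104.9 [40.6 25.7] [23, 5] 0.0808
mod [ 0.4513 -0.0483] 159.5 [20.2 24.1] [0, 0] 0.432
mod [ 0.4233 -0.0848] -96.1 [78.3 48. ] [0, 0] 0.6297
-> [0.4985 0.3542] 0.0
pick t 46.3 p [0.5014 0.3599 0.0288] F [-0.2  0.5  0.6] w 0.749 gf 0.0
grip t 46.8 p [0.5012 0.3599 0.0285] F [-0.5  0.5  5.3] w 0.29 gf 79.1
up t 47.7 p [0.5008 0.3596 0.0578] F [ 0.2  0.4 -2.2] w 0.295 gf 78.4
lift t 48.7 p [0.5004 0.3594 0.2267] F [ 0.5  0.1 -2.1] w 0.293 gf 78.5
seat k 6 fch [ 0.1 -1.   6.5] pch [0.356  0.0006 0.028 ]
0.336 0.0 [0.4 0.4 0.5]
0.306 0.0 [0.8 0.9 0.1]
0.276 0.0 [0.4 0.4 0.1]
deep [-0.8 -0.  -1.9]
done t 58.7 p [0.6262 0.212  0.1965] F [ 0.7 -0.8  1. ] w 0.499 gf 0.0
mod [0.4601 0.1842] -137.8 [171.1 131.3] [0, 0] 0.6353
mod [ 0.4819 -0.2335] -98.6 [39.6 25.7] [19, 7] 0.081
-> [ 0.4819 -0.2335] 0.018
pick t 62.9 p [ 0.4831 -0.2278  0.0466] F [ 0.  -0.  -0.1] w 0.75 gf 0.0
grip t 63.3 p [ 0.4826 -0.2277  0.0465] F [-3.7 -0.1  6.2] w 0.299 gf 76.7
up t 64.2 p [ 0.4826 -0.2275  0.0758] F [ 0.2  0.2 -2.1] w 0.3 gf 78.4
lift t 65.2 p [ 0.4823 -0.2273  0.2448] F [-0.2  0.  -0.7] w 0.295 gf 78.4
seat k 6 fch [0.2 1.6 8.3] pch [3.56e-01 3.00e-04 2.80e-02]
0.336 0.001 [-0.1 -1.  -0. ]
0.306 0.001 [ 0.3 -0.8  0.7]
0.276 0.001 [0.  0.7 0.7]
deep [ 0.6 -0.1 -2. ]
done t 74.6 p [0.6251 0.1543 0.213 ] F [-0.4 -0.9  0.1] w 0.497 gf 0.0
```

View pics/t6.png

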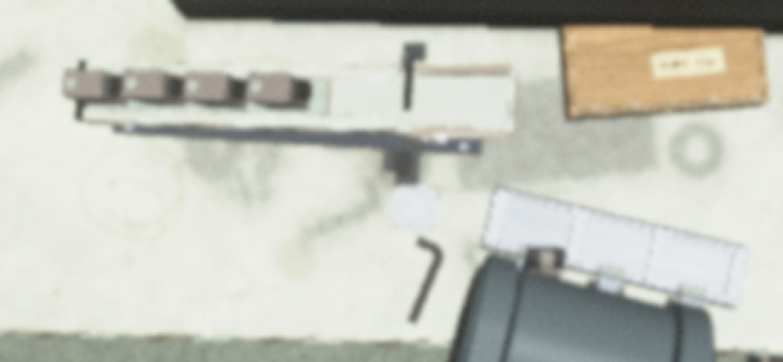

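All four modules stand in a row in the tube, at crop px (90–280, 88), with their dark connector ends uphill. There is no fifth in the picture. Now I shut the gate.

```bash
cat > s7.py <<'E'
from h import *
R=rot(XA,-ZA); tx,ty,tz=.3165,-.0553,.042
m.set_gripper(.5,40)
m.move_ptp(ch(tx,ty,tz+.09),R)
m.move_l(ch(tx,ty,tz-.030),max_speed=.08); st("at tab")
m.set_gripper(0,40); st("grip")
m.move_l(m.current_ee_pos()-YA*.0375,max_speed=.05); st("shut")
m.set_gripper(.5); st("rel")
m.move_l(m.current_ee_pos()+ZA*.1,max_speed=.15)
m.move_ptp([.42,-.1,.35],rot([1,0,0],[0,0,-1]))
p,W=cloud("top");cv2.imwrite("pics/t7.png",cv2.resize(p[150:275,170:440],None,fx=2.9,fy=2.9,interpolation=cv2.INTER_CUBIC)[:,:,::-1])
C=(W.reshape(-1,3)-O)@RC
g=C[(C[:,0]>.30)&(C[:,0]<.335)&(C[:,1]<-.035)&(C[:,1]>-.12)&(C[:,2]>.03)&(C[:,2]<.06)];print("tab",len(g),np.median(g,0).round(4))
s=C[(abs(C[:,0]-.315)<.003)&(abs(C[:,1])<.004)];print("stud",s[:,2].round(3))
b=C[(abs(C[:,1])<.01)&(C[:,2]>.058)&(C[:,2]<.07)&(C[:,0]<.3)];print("tops",b[:,0].min(),b[:,0].max(),np.median(b,0),m.current_time())
E
python3 s7.py
```

```text
at tab t 79.5 p [0.5649 0.0492 0.1332] F [ 0.1 -0.5 -0.7] w 0.5 gf 0.0
grip t 79.9 p [0.5647 0.0496 0.1329] F [-0.3  4.7  0.8] w 0.111 gf 41.7
shut t 80.8 p [0.5286 0.0509 0.133 ] F [12.6 -1.1 -7.5] w 0.111 gf 40.5
rel t 81.2 p [0.527  0.051  0.1329] F [-0.5  0.5 -1. ] w 0.497 gf 0.0
tab 40 [ 0.3173 -0.0907  0.0441]
stud [ 0.01   0.01   0.003  0.012  0.011  0.012  0.007  0.009 -0.001]
tops -0.36129198205721924 0.22632755218531805 [9.28004414e-02 7.94595385e-05 6.26581437e-02] 84.0667
```

View pics/t7.png

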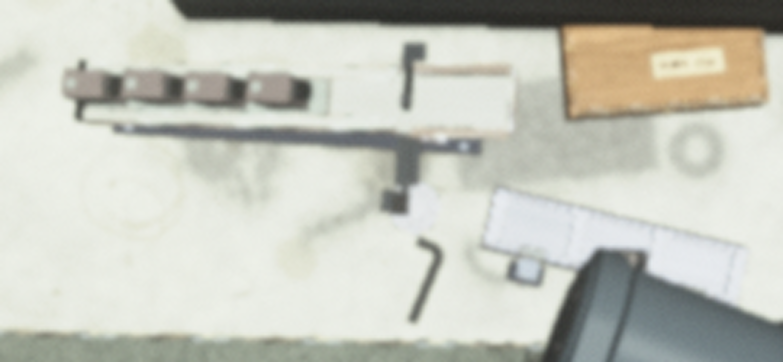

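The tab is back at crop px (395,200), y = -91 mm, and the stud stands 12 mm high on the centre line. The four modules are in the tube and the bystanders have not moved, so I'm handing in.

```bash
python3 -c "
from bench import manip as m
print(m.sign_off())"
```

```text
the job is handed in; nothing more can be done
None
```

I loaded all four modules present into the magazine, connector end uphill, and pulled the gate shut; the bystanders are where they were, and the job was handed in at about 84 s, with no verdict shown.

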